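Lock the filter cup into the bench dust extractor

ROBOT

A 6-joint arm with a two-finger parallel gripper is mounted at the origin on the work surface. World frame = base frame: x ahead of the robot, y to its left, z up, the work surface at z = 0. Lengths are in m, angles in rad, forces in N, time in s.
With the tool pointing down it reaches from about 0.375 to 0.75 m from the base axis. Payload 9 kg.
Tool frame: the origin (TCP) lies on the centre line of the jaws, within the pads' length; the fingertips stand 8 mm ahead of it and the grasp point (between the pads) lies 11 mm behind it; z points along the fingers, y is the line along which they close (so a half turn about z gives the same grasp; the last joint's range is limited). The gripper opens to 85 mm and grips with 20 to 120 N. Pads are 22 mm wide; open, the fingers measure 114 mm over their backs; the gripper's body (76 mm by 85 mm) begins 54 mm behind the grasp point. The pads swing forward as they close: fully open they stand 13 mm farther back than shut.
Start: joints at [-1.338, 0.104, 0.097, 1.564, 0, 1.353], TCP at [0.261, -0.54, 0.218] pointing down, gripper open.
Joint ranges: [-2.99, 2.99], [-0.84, 1.86], [-1.1, 1.16], [-1.84, 2.11], [-1.51, 1.56], [-3.14, 3.14]. Speed limits (rad/s): [2.22, 2.22, 2.57, 3.14, 3.14, 3.14].

INTERFACE

Orientations are given as a rotation vector (axis times angle).
In Python, from bench import robot gives the robot as it stands.
- The arm moves only by the shell command python3 -m handwheel 'ROWS' [FORCE]. ROWS is JSON, a list of rows, each a list of 3 entries, a list of its own where there are three numbers: the turn, a rotation vector about the tool's x, y, z in rad, then the shift along the tool's x, y, z in units of 40 mm (1.0 is 40 mm), then the finger opening in mm, from 0 to 85.4. A call has 1 to 20 rows; each row shifts and turns the commanded pose from where the row before left it, along the tool's axes as they then stand; what a row does not reach is not made up. A row lasts 1/12 s, in which the tool goes at most 41.7 mm and 7.16 degrees, less where a joint would pass 70% of its speed; a pose out of reach is approached as far as the arm can. A call is refused whole if a number of a shift passes 1 or a number of a turn 0.125, either way. A call with a gripper value outside its range is refused whole. The fingers move at their own pace and stop on an object; FORCE is the grip in N (left out, the last holds). Time passes only in rows, so rows that do not move let the fingers close. It gives the time, the measured TCP pose, the force, the opening and the grip force at its end, in the units of the state.
- robot.observe(): the state, without advancing time (a new reading comes with each control period).
- robot.snapshot(name): name is "scene" or "top"; returns a dict with "image" (384x512x3 uint8, blue, green, red), "intrinsics" (3x3 intrinsics, pixels), "k1" (the pictures are not rectified: a ray, as slopes to the right and down, at radius r is drawn at 1 + k1 r^2 times it, then the intrinsics apply), "rvec" (rotation vector, rad) and "tvec" (3), from world to camera coordinates, as OpenCV has them. Camera axes: x right, y down, z forward; pixel columns grow to the right and rows downward; lengths in m; the calibration is good to about 2 mm. A picture is of the moment at which its call begins. There is no depth.
- robot.close_job(): hands the job in; it is judged then, once.
The state is a dict: "t": time; "joint_positions": joint angles; "joint_vel": joint speeds; "joint_efforts": joint torques, N m; "position": TCP position; "tcp_rot": TCP orientation; "contact_force": force on the tool from outside, world axes, zero at the start; "ft_torque": the same for the moment, N m; "gripper_width": finger opening in m; "grasp_force": force on a finger pad.
Only numpy, scipy, OpenCV 4.12 (cv2) and the standard library are available. Lean on these libraries where they do the work, as an engineer would, in place of code of your own. Each camera call takes 0.05 s, during which the arm holds its last target. There are 200 camera calls.

TASK

Refit the filter cup to the small dust extractor on the card-sorting table: lift it into the underside of the head with its handle near the green mark, find by feel where its lugs slip up through the gaps (the marks are only rough), push it up against the sprung gasket and swing the handle towards the red mark until the lugs drop into their pockets and lock. Let go so that it hangs there by itself, never force the cup against the head, and leave the card cases, speaker and basket where they are.

Things in the scene. Friction and masses are not known exactly. Their poses are not given: they have to be found in the camera images.
- cup: Grey filter cup, loose, upright on the table, 62 mm tall, 0.15 to 0.31 kg. Origin: centre of its underside; z up; black handle along its own -x. Body 76 mm across up to height 36 mm (foot tapered), above it a neck 63 mm across with its top 5 mm tapered to 57 mm across at the flat rim, 62 mm up (paper filter flush in the top).
- cup_grip (a point): Middle of the cup's handle: cup x = -125 mm, y = 0, 26 mm above the underside; axes as the cup's. The handle is a straight flat-sided bar 16 mm wide, from height 16 to 36 mm, reaching out to x = -155 mm. Pinch it here across its width, from above.
- cup_lugs (a point): On the cup's axis, 50 mm above its underside, level with the undersides of its two brass lugs. The lugs stick out of the neck at cup +x and -x (along the handle's line), each out to 40 mm from the axis, 12 mm wide and 5 mm thick (heights 50 to 55 mm).
- head: Blue round extractor head, 96 mm across, 70 mm tall, fixed on its stand. Origin: on its axis, in the plane of its open mouth underneath (135 to 190 mm above the table); z up; -x looks roughly to the robot. In the mouth sits a brass ring, 68 mm inside diameter, 2 mm play round the cup's neck and lugs. It does not turn, but sits up to 15 degrees either way of the painted marks: feel for it.
- stand_foot (a point): Centre of the stand, on the table under the head's axis; axes as the head's. Steel foot plate 8 mm thick from x = -80 to +110 mm, y = -85 to +85 mm. Two upright steel posts 14 mm thick at x = +78 mm, y = +/-50 mm, 308 mm tall, carry the head. The side towards the robot is open.
- mark_green (a point): Green mark on the side (and top) of the head, 50 degrees clockwise of the red one seen from above, i.e. from head -x towards +y. Within 15 degrees of it the ring has an entry gap 20 mm wide, and another straight across: the lugs rise through with the handle over the gap, +/-6 degrees. Lugs that meet the ring beside the gaps stop the cup with its origin 55 mm below the head's.
- mark_red (a point): Red mark on the side (and top) of the head at its -x. From the gaps turn the cup anticlockwise seen from above: 16 to 37 degrees from each gap's centre is a ridge, top 8 mm above the mouth plane, then to 63 degrees a pocket, floor 5 mm above it, ended by a solid stop. Locked: handle 50 +/-3 degrees on from the gap, so within 18 degrees of this mark, cup's origin 45 mm below the head's.
- gasket (a joint): Sprung rubber disc, 56 mm across, in the head: metres of upward travel, 0 at rest, solid stop at 0.009. The cup's rim meets it with the cup's origin 48 mm below the head's. Resists with about 2 N, rising to 4 N. Turn over the ridge with the cup's origin 41 to 39 mm below the head's (travel 7 to 9 mm). Locked: 0.003. The pocket's stop is felt as a moment about the head's axis; 0.5 N m is plenty.
- case_a: Bystander: cardboard card case with a red label, 72 x 98 x 40 mm, loose; origin at the centre of its underside.
- case_b: Bystander: cardboard card case with a terracotta label, 72 x 98 x 40 mm, loose; origin at the centre of its underside.
- speaker: Bystander: black puck-shaped speaker, 98 mm across, 40 mm tall, loose; origin at the centre of its underside.
- basket: Bystander: open green slatted plastic basket, 200 x 150 x 85 mm, loose; origin at the centre of its underside.

How it is judged:
By the outcome, as a careful person would: the job done as asked, in the order asked, and still so for the second after the job is handed in, with the robot touching nothing.
It also fails if it takes over 72 s, if anything falls off the work surface, if the arm or the gripper's body presses on something with over 40 N, if the wrist force passes 120 N, or if a joint passes its speed limit or range.

## Working session

There is one attempt and no reset: what is moved stays moved. The work goes in short steps, Python scripts to look and compute and a shell command to move; the robot and the scene stay as the last step left them, time stands still between calls to the robot, and variables do not carry over. Pictures are saved under pics/ and viewed, at most 10 in all, crops included, and the job is handed in when it is done.

```bash
mkdir -p pics; ls; cat > h.py <<'E'
import numpy as np,cv2
from bench import robot
def snap(n):
    s=robot.snapshot(n); return s
def ray(s,uv):
    K=np.array(s["intrinsics"]);k=s["k1"];uv=np.atleast_2d(np.array(uv,float))
    d=np.array([k,0,0,0,0],float)
    p=cv2.undistortPoints(uv.reshape(-1,1,2),K,d,None,None).reshape(-1,2)
    R=cv2.Rodrigues(np.array(s["rvec"],float))[0];t=np.array(s["tvec"],float).ravel()
    D=np.c_[p,np.ones(len(p))]@R; D/=np.linalg.norm(D,axis=1)[:,None]
    return -R.T@t,D
def onplane(s,uv,z):
    c,D=ray(s,uv); return c+D*((z-c[2])/D[:,2])[:,None]
def proj(s,P):
    d=np.array([s["k1"],0,0,0,0],float)
    return cv2.projectPoints(np.atleast_2d(np.array(P,float)),np.array(s["rvec"],float),np.array(s["tvec"],float),np.array(s["intrinsics"]),d)[0].reshape(-1,2)
def tri(s1,u1,s2,u2):
    c1,d1=ray(s1,u1);c2,d2=ray(s2,u2);d1=d1[0];d2=d2[0]
    A=np.c_[d1,-d2];x=np.linalg.lstsq(A,c2-c1,rcond=None)[0]
    a=c1+x[0]*d1;b=c2+x[1]*d2;return (a+b)/2,np.linalg.norm(a-b)
E
python3 - <<'E'
from h import *
import pickle
S={n:snap(n) for n in("scene","top")}
pickle.dump(S,open("s0.pkl","wb"))
for n,s in S.items():
    cv2.imwrite(f"pics/{n}0.png",cv2.resize(s["image"],(800,600),interpolation=cv2.INTER_CUBIC)); print(n,ray(s,[[256,192]]),s["k1"],s["intrinsics"])
o=robot.observe();print(o)
E
```

```text
pics
scene (array([ 1.46308202, -0.18229025,  0.87114177]), array([[-0.72262108,  0.21992667, -0.65532513]])) -0.02580200709743249 [[376.18509866   0.         258.36940799]
 [  0.         376.18509866 186.98652042]
 [  0.           0.           1.        ]]
top (array([0.50223231, 0.0960842 , 1.60363689]), array([[ 0.07347774, -0.01974407, -0.9971014 ]])) -0.16094141061370543 [[475.70677741   0.         254.10847188]
 [  0.         475.70677741 193.28016467]
 [  0.           0.           1.        ]]
{'t': 0.1, 'joint_positions': array([-1.33768582e+00,  1.04670070e-01,  9.65888125e-02,  1.56388433e+00,
       -4.09609166e-05,  1.35306451e+00]), 'joint_vel': array([ 0.00066242, -0.001046  ,  0.00218375,  0.00104619,  0.00090547,
        0.00053023]), 'joint_efforts': array([ 4.08034670e-03, -5.58205247e+01,  5.04722106e+01,  1.28828333e-02,
       -2.59874769e-04, -1.80317039e-05]), 'position': array([ 0.26134391, -0.53976403,  0.21730523]), 'tcp_rot': array([-3.06097119e+00, -7.01937780e-01,  7.84327798e-05]), 'contact_force': array([-0.06459073, -0.56424714,  0.8387019 ]), 'ft_torque': array([ 0.01455904,  0.00946709, -0.03636005]), 'grasp_force': 0.0, 'gripper_width': 0.08544124749330072}
```

View pics/scene0.png

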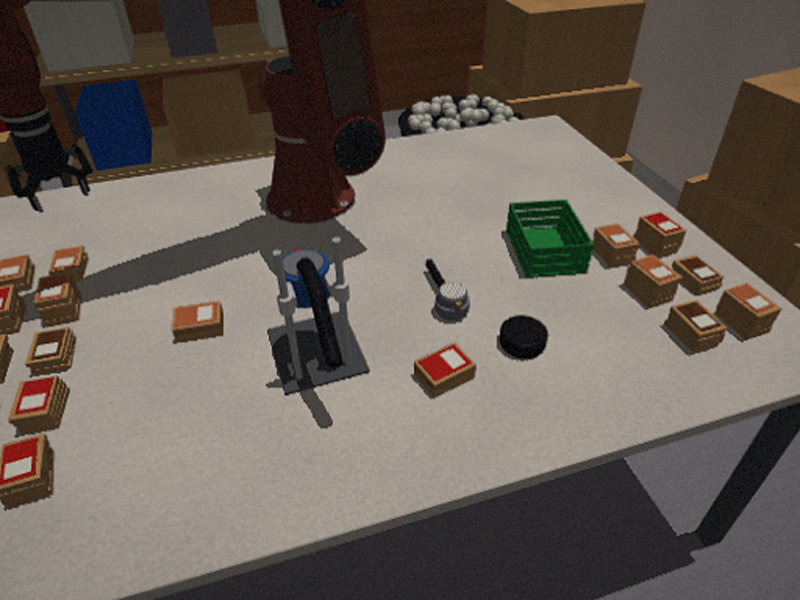

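View pics/top0.png

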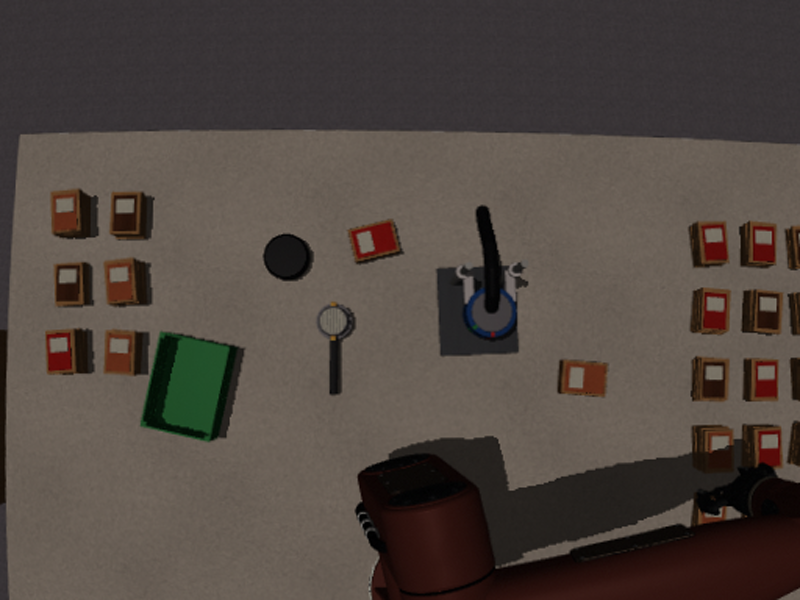

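The scene picture shows the cup at (452,298) with its handle to (432,263) and the head at (305,265). The top picture shows the cup at (334,321), handle end (335,393), head at (490,313), and the open side facing the robot (down in the image). I'll take enlarged crops next for pixel-accurate measurements.

```bash
python3 - <<'E'
from h import *
import pickle
S=pickle.load(open("s0.pkl","rb"))
def crop(n,x,y,w,h,f):
    return cv2.resize(S[n]["image"][y:y+h,x:x+w],None,fx=f,fy=f,interpolation=cv2.INTER_CUBIC)
a=crop("top",195,180,50,75,8) # cup
b=crop("top",275,160,50,75,8)
cv2.imwrite("pics/crop_top.png",np.clip(np.hstack([a,b]).astype(float)*1.8,0,255).astype(np.uint8))
a=crop("scene",262,160,50,50,8)
b=crop("scene",170,150,50,50,8)
cv2.imwrite("pics/crop_scene.png",np.clip(np.hstack([a,b]).astype(float)*1.5,0,255).astype(np.uint8))
E
```

```text
(no output)
```

View pics/crop_top.png

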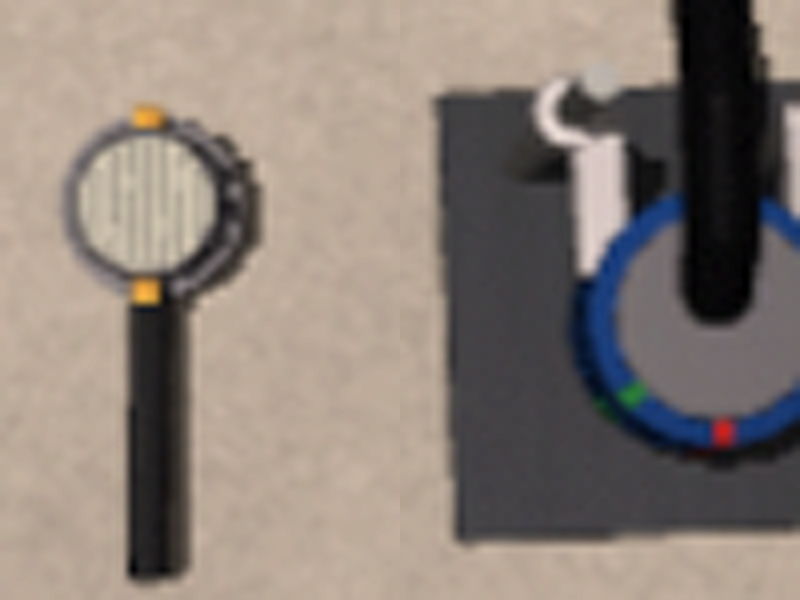

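View pics/crop_scene.png

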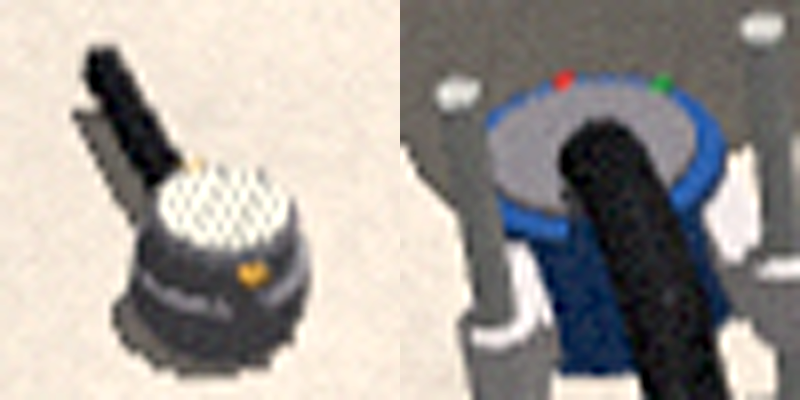

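The top crop shows the cup's brass lugs at (149,116) and (146,291), the handle end at (150,578), and the head's marks red (724,432) and green (633,394). The scene crop shows a near lug at (253,273) and a far lug at (192,165), plus red (565,80) and green (661,84).

```bash
cat > m.py <<'E'
from h import *
import pickle
from scipy.optimize import least_squares
S=pickle.load(open("s0.pkl","rb"));T,C=S["top"],S["scene"]
f=lambda x,y,ox,oy:np.array([[(x+.5)/8-.5+ox,(y+.5)/8-.5+oy]])
def cent(im,x0,y0,x1,y1,cond):
    p=im[y0:y1,x0:x1].astype(int);m=cond(p[...,0],p[...,1],p[...,2]);v,u=np.nonzero(m)
    return np.array([[u.mean()+x0,v.mean()+y0]]),m.sum()
red=lambda b,g,r:(r>90)&(r>2.0*g)&(r>2*b)
grn=lambda b,g,r:(g>60)&(g>1.5*r)&(g>1.5*b)
org=lambda b,g,r:(r>90)&(r>1.7*b)
rt,_=cent(T["image"],310,208,322,220,red);gt,_=cent(T["image"],297,203,310,215,grn)
rt,gt=f(724,432,275-50,160),f(633,394,275-50,160)
rs,gs=f(565,80,170-50,150),f(661,84,170-50,150)
r,e1=tri(T,rt,C,rs);g,e2=tri(T,gt,C,gs);print("red",r,e1,"green",g,e2)
z=(r[2]+g[2])/2
# blue top rim outer edge in top view
def blue(s,x0,y0,x1,y1,v):
    p=s["image"][y0:y1,x0:x1].astype(int);m=((p[...,0]>v)&(p[...,0]>1.6*p[...,2])).astype(np.uint8)
    m=np.pad(m,1);c=max(cv2.findContours(m,0,1)[0],key=cv2.contourArea).reshape(-1,2)
    return cv2.convexHull(c).reshape(-1,2)+[x0-1,y0-1]
hb=blue(T,290,175,340,220,85);P=onplane(T,hb,z)
q=least_squares(lambda q:np.hypot(P[:,0]-q[0],P[:,1]-q[1])-q[2],[P[:,0].mean(),P[:,1].mean(),.048],loss="soft_l1",f_scale=.001)
print("head top circle",q.x,"rms",np.sqrt(2*q.cost/len(P)),"z",z)
hc=q.x[:2]
for n,m in(("r",r),("g",g)):
    d=m[:2]-hc;print(n,np.hypot(*d),np.degrees(np.arctan2(d[1],d[0])))
# cup
lt1,n1=cent(T["image"],208,190,220,198,org);lt2,n2=cent(T["image"],208,211,219,221,org)
ls1,n3=cent(C["image"],288,190,298,198,org);print(lt1,lt2,ls1,n1,n2,n3, f(149,116,195,180),f(146,291,195,180),f(253,273,262,160))
for a,b in((lt1,ls1),(f(149,116,195,180),f(253,273,262,160)),(f(146,291,195,180),f(192,165,262,160))):print("lug",tri(T,a,C,b))
a=onplane(T,f(146,205,195,180),.062)[0];l1=onplane(T,lt1,.055)[0];l2=onplane(T,lt2,.055)[0]
b,e=tri(T,f(146,205,195,180),C,f(227,207,262,160));print("rim centre plane",a,"tri",b,e)
he=onplane(T,f(149,575,195,180),.036)[0];h0=onplane(T,f(150,330,195,180),.036)[0]
print("lugs",l1,l2,"mid",(l1+l2)/2,"yaw",np.degrees(np.arctan2(*(l1-l2)[[1,0]])));print("handle",he,h0)
print("foot corners",onplane(T,f(435,97,225,160),.008),onplane(T,f(460,540,225,160),.008))
E
python3 m.py
```

```text
red [ 0.54266893 -0.10435344  0.21797762] 0.0007115525710824396 green [ 0.55632931 -0.07096848  0.21796093] 0.00048458289604804875Traceback (most recent call last):
  File "m.py", line 22, in <module>
    hb=blue(T,290,175,340,220,85);P=onplane(T,hb,z)
  File "m.py", line 20, in blue
    m=np.pad(m,1);c=max(cv2.findContours(m,0,1)[0],key=cv2.contourArea).reshape(-1,2)
                    ~~~^^^^^^^^^^^^^^^^^^^^^^^^^^^^^^^^^^^^^^^^^^^^^^^^
ValueError: max() iterable argument is empty
```

```bash
sed -i 's/220,85)/220,60)/; s/(r>90)&(r>1.7/(r>70)\&(r>1.7/' m.py; python3 m.py; python3 -c "
from m import *
print(T['image'][188:212:2,296:304].max(axis=1))"|tail -13
```

```text
red [ 0.54266893 -0.10435344  0.21797762] 0.0007115525710824396 green [ 0.55632931 -0.07096848  0.21796093] 0.00048458289604804875
head top circle [ 0.58775136 -0.094442    0.03893998] rms 0.0012324196749918504 z 0.21796927501158272
r 0.04615909969749125 -167.60069803344075
g 0.039221827680255665 143.23880989867402
[[213.2 194. ]] [[212.63636364 216.09090909]] [[293.2 194. ]] 10 11 10 [[213.1875 194.0625]] [[212.8125 215.9375]] [[293.1875 193.6875]]
lug (array([0.6088062 , 0.20542745, 0.05313933]), np.float64(0.0005412365348995948))
lug (array([0.60853016, 0.20540509, 0.05428284]), np.float64(0.0005837484589610526))
lug (array([0.5371274 , 0.20563808, 0.05631023]), np.float64(0.0007539980595040256))
rim centre plane [0.57172558 0.20532298 0.062     ] tri [0.57225268 0.20670045 0.06045394] 0.0026868020778513585
lugs [0.6085848  0.20504148 0.055     ] [0.53652754 0.20594127 0.055     ] mid [0.57255617 0.20549138 0.055     ] yaw -0.7154311491748498
handle [0.42088174 0.20415992 0.036     ] [0.52142939 0.20487037 0.036     ]
foot corners [[ 0.68933173 -0.01254144  0.008     ]] [[ 0.50267732 -0.02381329  0.008     ]]
foot corners [[ 0.68933173 -0.01254144  0.008     ]] [[ 0.50267732 -0.02381329  0.008     ]]
[[110 113 121]
 [110 113 121]
 [110 113 122]
 [ 70  54  56]
 [ 69  61  66]
 [ 68  62  67]
 [ 68  62  66]
 [ 69  62  67]
 [ 68  53  52]
 [ 68  35  33]
 [ 54  50  36]
 [ 38  50  38]]
```

```bash
cat > m2.py <<'E'
from m import *
print("----")
im=cv2.resize(T["image"][170:226,280:350],None,fx=4,fy=4,interpolation=cv2.INTER_CUBIC).astype(int)
for thr in (45,52,60):
    m=((im[...,0]>thr)&(im[...,0]>1.4*im[...,2])).astype(np.uint8)
    c=max(cv2.findContours(m,0,1)[0],key=lambda c:np.ptp(c[:,0,0])).reshape(-1,2)
    c=np.vstack([k.reshape(-1,2) for k in cv2.findContours(m,0,1)[0] if len(k)>15])
    hb=cv2.convexHull(c.astype(np.int32)).reshape(-1,2)
    uv=(hb+.5)/4-.5+[280,170];P=onplane(T,uv,.218)
    q=least_squares(lambda q:np.hypot(P[:,0]-q[0],P[:,1]-q[1])-q[2],[.587,-.102,.048],loss="soft_l1",f_scale=.001)
    print(thr,q.x,len(P),np.sqrt(2*q.cost/len(P)))
E
python3 m2.py|sed '1,/----/d'
```

```text
45 [ 0.58548177 -0.10173544  0.04717969] 38 0.00026014861190307625
52 [ 0.58568939 -0.10180584  0.04667501] 31 0.00033121591334470997
60 [ 0.58597899 -0.10179436  0.04581443] 32 0.000570776872147308
```

```bash
python3 -m handwheel '[[[0,0,-0.125],[0,0,-0.4],85],[[0,0,-0.125],[0,0,-0.4],85],[[0,0,-0.125],[0,0,-0.4],85],[[0,0,-0.125],[0,0,-0.4],85],[[0,0,-0.125],[0,0,-0.4],85],[[0,0,-0.125],[0,0,-0.4],85],[[0,0,-0.125],[0,0,-0.4],85],[[0,0,-0.125],[0,0,0],85],[[0,0,-0.125],[0,0,0],85],[[0,0,-0.125],[0,0,0],85],[[0,0,-0.125],[0,0,0],85],[[0,0,-0.125],[0,0,0],85],[[0,0,-0.125],[0,0,0],85],[[0,0,-0.125],[0,0,0],85],[[0,0,-0.125],[0,0,0],85],[[0,0,-0.125],[0,0,0],85],[[0,0,-0.125],[0,0,0],85],[[0,0,-0.125],[0,0,0],85],[[0,0,-0.125],[0,0,0],85],[[0,0,-0.125],[0,0,0],85]]'
python3 -m handwheel '[[[0,0,-0.125],[0,0,0],85],[[0,0,-0.0658],[0,0,0],85],[[0,0,0],[0,0,0],85]]'
```

```text
t: 1.77
position: [0.2614, -0.54, 0.3296]
tcp_rot: [-0.29, -3.128, -0.001]
contact_force: [-0.9, -0.1, 0.5]
gripper_width: 0.0849
grasp_force: 0.0
t: 2.02
position: [0.2614, -0.54, 0.3296]
tcp_rot: [0.005, -3.141, -0.001]
contact_force: [-0.7, 0.7, -0.1]
gripper_width: 0.085
grasp_force: 0.0
```

```bash
cat > st.py <<'E'
from h import *
from scipy.spatial.transform import Rotation as R
import sys
def st():
    o=robot.observe();r=R.from_rotvec(o["tcp_rot"]).as_matrix()
    print("t%.2f"%o["t"],"p",o["position"].round(4),"yaw %.2f"%np.degrees(np.arctan2(r[1,0],r[0,0])),"z",r[:,2].round(4),"F",o["contact_force"].round(2),"M",o["ft_torque"].round(3),"w %.4f g %.1f"%(o["gripper_width"],o["grasp_force"]),"q6 %.2f"%o["joint_positions"][5]);return o,r
def to(p):
    o,r=st();print("tool units to",p,((r.T@(np.array(p)-o["position"]))/.04).round(3))
if __name__=="__main__":
    to([float(a) for a in sys.argv[1:4]]) if len(sys.argv)>3 else st()
E
python3 st.py .447 .2055 .12
```

```text
t2.02 p [ 0.2614 -0.54    0.3296] yaw -179.83 z [-1.e-04  7.e-04 -1.e+00] F [-0.73  0.71 -0.13] M [-0.034  0.002  0.01 ] w 0.0850 g 0.0 q6 -1.34
tool units to [0.447, 0.2055, 0.12] [-4.696 18.619  5.253]
```

```bash
python3 -m handwheel '[[[0,0,0],[-0.313,0.93,0],85],[[0,0,0],[-0.313,0.93,0],85],[[0,0,0],[-0.313,0.93,0],85],[[0,0,0],[-0.313,0.93,0],85],[[0,0,0],[-0.313,0.93,0],85],[[0,0,0],[-0.313,0.93,0],85],[[0,0,0],[-0.313,0.93,0],85],[[0,0,0],[-0.313,0.93,0],85],[[0,0,0],[-0.313,0.93,0],85],[[0,0,0],[-0.313,0.93,0],85],[[0,0,0],[-0.313,0.93,0],85],[[0,0,0],[-0.313,0.93,0],85],[[0,0,0],[-0.313,0.93,0],85],[[0,0,0],[-0.313,0.93,0],85],[[0,0,0],[-0.313,0.93,0],85],[[0,0,0],[0,0.93,0],85],[[0,0,0],[0,0.93,0],85],[[0,0,0],[0,0.93,0],85],[[0,0,0],[0,0.93,0],85],[[0,0,0],[0,0.93,0],85]]'; python3 -m handwheel '[[[0,0,0],[0,0,0],85],[[0,0,0],[0,0,0],85]]' >/dev/null; python3 st.py .447 .2055 .015
```

```text
t: 3.68
position: [0.4487, 0.2059, 0.3299]
tcp_rot: [0.004, 3.142, -0.0]
contact_force: [1.1, -0.5, 0.2]
gripper_width: 0.0849
grasp_force: 0.0
t3.85 p [0.4487 0.2056 0.3296] yaw -179.92 z [-8.e-04 -3.e-04 -1.e+00] F [ 0.58 -0.13 -0.58] M [-0.029  0.043 -0.022] w 0.0850 g 0.0 q6 0.16
tool units to [0.447, 0.2055, 0.015] [3.600e-02 1.000e-03 7.865e+00]
```

```bash
python3 -m handwheel '[[[0,0,0],[0.04,-0.01,0.8],50],[[0,0,0],[0,0,0.8],50],[[0,0,0],[0,0,0.8],50],[[0,0,0],[0,0,0.8],50],[[0,0,0],[0,0,0.8],50],[[0,0,0],[0,0,0.8],50],[[0,0,0],[0,0,0.8],50],[[0,0,0],[0,0,0.8],50],[[0,0,0],[0,0,0.6],50],[[0,0,0],[0,0,0.4],50],[[0,0,0],[0,0,0.3],50],[[0,0,0],[0,0,0.15],50],[[0,0,0],[0,0,0],50],[[0,0,0],[0,0,0],50]]'; python3 st.py .447 .205 .015
```

```text
t: 5.02
position: [0.4482, 0.2032, 0.0168]
tcp_rot: [0.002, 3.141, -0.0]
contact_force: [-0.9, 0.4, 0.8]
gripper_width: 0.0499
grasp_force: 0.0
t5.02 p [0.4482 0.2032 0.0168] yaw 179.94 z [ 9.e-04 -0.e+00 -1.e+00] F [-0.86  0.41  0.78] M [ 0.009  0.03  -0.008] w 0.0499 g 0.0 q6 0.16
tool units to [0.447, 0.205, 0.015] [0.031 0.046 0.044]
```

```bash
python3 -m handwheel '[[[0,0,0],[0.03,0.045,0.04],50],[[0,0,0],[0,0,0],10],[[0,0,0],[0,0,0],10],[[0,0,0],[0,0,0],10],[[0,0,0],[0,0,0],10],[[0,0,0],[0,0,0],10],[[0,0,0],[0,0,0],10],[[0,0,0],[0,0,0],10],[[0,0,0],[0,0,0],10]]' 80; python3 st.py .447 .205 .015
```

```text
t: 5.77
position: [0.4466, 0.2054, 0.0145]
tcp_rot: [-0.0, 3.141, 0.0]
contact_force: [-0.4, 0.5, 1.4]
gripper_width: 0.0132
grasp_force: 80.0
t5.77 p [0.4466 0.2054 0.0145] yaw -179.99 z [ 4.e-04  1.e-04 -1.e+00] F [-0.42  0.5   1.37] M [ 0.29  -0.149  0.069] w 0.0132 g 80.0 q6 0.16
tool units to [0.447, 0.205, 0.015] [-0.01  -0.01  -0.012]
```

```bash
python3 -m handwheel '[[[0,0,0],[0,0,-0.1],10],[[0,0,0],[0,0,-0.2],10],[[0,0,0],[0,0,-0.4],10],[[0,0,0],[0,0,-0.4],10],[[0,0,0],[0,0,-0.3],10],[[0,0,0],[0,0,-0.1],10],[[0,0,0],[0,0,0],10],[[0,0,0],[0,0,0],10],[[0,0,0],[0,0,0],10]]' ; python3 st.py; python3 - <<'E'
from h import *
import pickle
S={n:snap(n) for n in("scene","top")};pickle.dump(S,open("s1.pkl","wb"))
a=cv2.resize(S["scene"]["image"][140:215,250:325],(400,400),interpolation=cv2.INTER_CUBIC)
b=cv2.resize(S["top"]["image"][180:255,180:255],(400,400),interpolation=cv2.INTER_CUBIC)
cv2.imwrite("pics/lift.png",np.clip(np.hstack([a,b*1.5]),0,255).astype(np.uint8))
E
```

```text
t: 6.52
position: [0.4458, 0.2052, 0.0734]
tcp_rot: [-0.0, -3.14, 0.001]
contact_force: [-0.1, 0.4, -1.9]
gripper_width: 0.0131
grasp_force: 79.6
t6.52 p [0.4458 0.2052 0.0734] yaw 180.00 z [-1.4e-03 -4.0e-04 -1.0e+00] F [-0.13  0.39 -1.93] M [ 0.006  0.145 -0.023] w 0.0131 g 79.6 q6 0.16
```

View pics/lift.png

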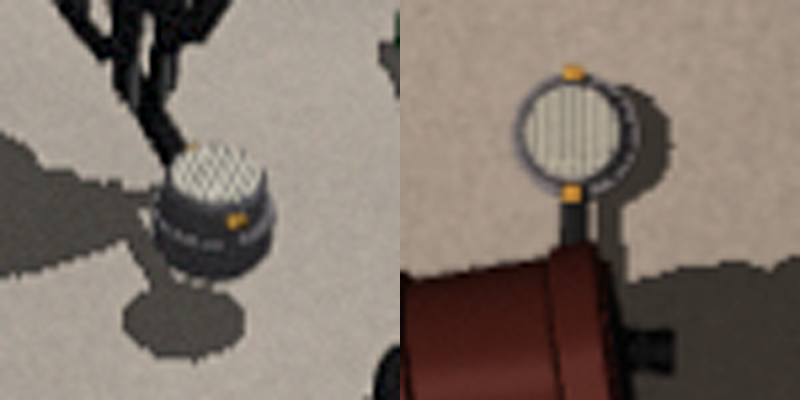

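The cup hangs from the handle and looks level. In the top half the lugs are at crop (573,72) and (571,193); in the scene half they are at (237,220) and (192,148).

```bash
cat > m3.py <<'E'
from h import *
import pickle
S=pickle.load(open("s1.pkl","rb"));T,C=S["top"],S["scene"]
k=400/75
def f(x,y,ox,oy):return np.array([[(x+.5)/k-.5+ox,(y+.5)/k-.5+oy]])
tf=f(573-400,72,180,180);tn=f(571-400,193,180,180)
sf=f(237,220,250,140);sn=f(192,148,250,140)
def cent(im,c,r=5):
    x,y=c[0].round().astype(int);p=im[y-r:y+r+1,x-r:x+r+1].astype(int);m=(p[...,2]>70)&(p[...,2]>1.7*p[...,0]);v,u=np.nonzero(m);return np.array([[u.mean()+x-r,v.mean()+y-r]])
tf,tn,sf=cent(T["image"],tf),cent(T["image"],tn),cent(C["image"],sf)
a,e=tri(T,tf,C,sf);b,e2=tri(T,tn,C,sn);print(a,e,b,e2)
z=.055+.0734-.0145
A=onplane(T,tf,z)[0];B=onplane(T,tn,z)[0];print(A,B,(A+B)/2,np.degrees(np.arctan2(*(A-B)[[1,0]])))
E
python3 m3.py
```

```text
[0.60781511 0.20524251 0.10816351] 0.00024677303006957746 [0.53537476 0.20507613 0.11044085] 0.001066815721725507
[0.60736732 0.204708   0.1139    ] [0.53547436 0.20532738 0.1139    ] [0.57142084 0.20501769 0.1139    ] -0.4936149184223154
```

```bash
python3 -m handwheel '[[[0,0,0.05],[0,0,-0.1],10],[[0,0,0.1],[0,0,-0.1],10],[[0,0,0.11],[0,0,-0.1],10],[[0,0,0.11],[0,0,0],10],[[0,0,0.11],[0,0,0],10],[[0,0,0.11],[0,0,0],10],[[0,0,0.1],[0,0,0],10],[[0,0,0.07],[0,0,0],10],[[0,0,0.051],[0,0,0],10],[[0,0,0],[0,0,0],10],[[0,0,0],[0,0,0],10]]' ; python3 st.py .4993 -.0108 .0855
```

```text
t: 7.53
position: [0.4462, 0.2053, 0.0859]
tcp_rot: [-1.237, -2.887, 0.001]
contact_force: [0.5, -1.1, -1.6]
gripper_width: 0.0127
grasp_force: 79.6
t7.53 p [0.4462 0.2053 0.0859] yaw 133.63 z [-7.e-04 -1.e-04 -1.e+00] F [ 0.52 -1.06 -1.58] M [0.128 0.127 0.022] w 0.0127 g 79.6 q6 0.97
tool units to [0.4993, -0.0108, 0.0855] [-4.827 -2.766  0.01 ]
```

```bash
python3 -m handwheel '[[[0,0,0],[-0.2,-0.115,0],10],[[0,0,0],[-0.4,-0.23,0],10],[[0,0,0],[-0.4,-0.23,0],10],[[0,0,0],[-0.4,-0.23,0],10],[[0,0,0],[-0.4,-0.23,0],10],[[0,0,0],[-0.4,-0.23,0],10],[[0,0,0],[-0.4,-0.23,0],10],[[0,0,0],[-0.4,-0.23,0],10],[[0,0,0],[-0.4,-0.23,0],10],[[0,0,0],[-0.4,-0.23,0],10],[[0,0,0],[-0.4,-0.23,0],10],[[0,0,0],[-0.4,-0.23,0],10],[[0,0,0],[-0.2,-0.115,0],10],[[0,0,0],[0,0,0],10],[[0,0,0],[0,0,0],10],[[0,0,0],[0,0,0],10]]' ; python3 st.py .4993 -.0108 .0855;  python3 - <<'E'
from h import *
import pickle
S={n:snap(n) for n in("scene","top")};pickle.dump(S,open("s2.pkl","wb"))
a=cv2.resize(S["scene"]["image"][135:235,150:250],(500,500),interpolation=cv2.INTER_CUBIC)
cv2.imwrite("pics/under.png",np.clip(a*1.5,0,255).astype(np.uint8))
E
```

```text
t: 8.87
position: [0.4983, -0.0094, 0.0862]
tcp_rot: [-1.238, -2.887, -0.0]
contact_force: [-1.0, 0.3, -1.8]
gripper_width: 0.013
grasp_force: 79.6
t8.87 p [ 0.4983 -0.0094  0.0862] yaw 133.57 z [-4.e-04  3.e-04 -1.e+00] F [-0.99  0.25 -1.79] M [ 0.136  0.153 -0.023] w 0.0130 g 79.6 q6 0.53
tool units to [0.4993, -0.0108, 0.0855] [-0.043 -0.007  0.018]
```

View pics/under.png

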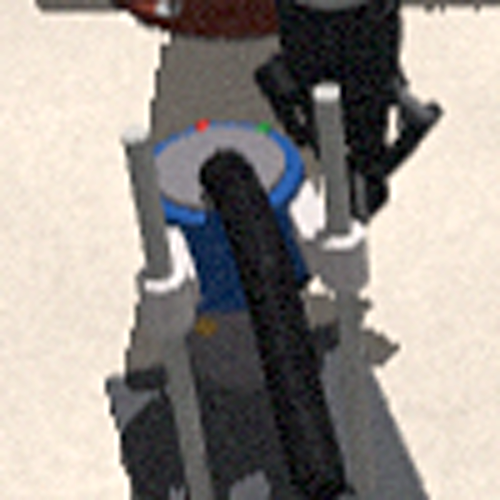

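```bash
python3 -m handwheel '[[[0,0,0],[-0.04,0,-0.05],10],[[0,0,0],[0,0,-0.1],10],[[0,0,0],[0,0,-0.1],10],[[0,0,0],[0,0,-0.05],10],[[0,0,0],[0,0,-0.05],10],[[0,0,0],[0,0,0],10],[[0,0,0],[0,0,0],10]]' ; python3 st.py .4993 -.0108 .1075;  python3 - <<'E'
from h import *
import pickle
s=pickle.load(open("s2.pkl","rb"))["scene"]
c=np.array([.4983,-.0094])+.1256*np.array([np.cos(np.radians(-46.43)),np.sin(np.radians(-46.43))])
print("axis",c)
d=np.array([np.cos(np.radians(-46.43)),np.sin(np.radians(-46.43))])
u=np.array([[191-.4,200.4-.4]])
print(proj(s,[*(c+.038*d),.0717+.0525]),u,"plane",onplane(s,u,.1242),"exp",c+.038*d)
E
```

```text
t: 9.55
position: [0.4998, -0.0111, 0.1005]
tcp_rot: [1.239, 2.886, -0.0]
contact_force: [-0.6, 0.1, -1.9]
gripper_width: 0.0134
grasp_force: 79.6
t9.55 p [ 0.4998 -0.0111  0.1005] yaw 133.53 z [ 3.e-04 -2.e-04 -1.e+00] F [-0.61  0.09 -1.89] M [0.124 0.111 0.041] w 0.0134 g 79.6 q6 0.53
tool units to [0.4993, -0.0108, 0.1075] [ 0.015 -0.004 -0.174]
axis [ 0.58486858 -0.10040133]
[[190.03437469 199.55129016]] [[190.6 200. ]] plane [[ 0.61355687 -0.12667671  0.1242    ]] exp [ 0.61105971 -0.12793357]
```

```bash
python3 -m handwheel '[[[0,0,0],[0,0,-0.05],10],[[0,0,0],[0,0,-0.05],10],[[0,0,0],[0,0,-0.025],10],[[0,0,0],[0,0,0],10]]' >/dev/null; python3 st.py; python3 -m handwheel '[[[0,0,0],[0,0,-0.025],10],[[0,0,0],[0,0,-0.025],10],[[0,0,0],[0,0,0],10]]'>/dev/null; python3 st.py; python3 -m handwheel '[[[0,0,0],[0,0,-0.025],10],[[0,0,0],[0,0,-0.025],10],[[0,0,0],[0,0,0],10]]'>/dev/null; python3 st.py
```

```text
t9.88 p [ 0.4999 -0.0111  0.1057] yaw 133.53 z [ 5.e-04 -2.e-04 -1.e+00] F [ 0.42 -0.84 -2.07] M [ 0.15   0.091 -0.023] w 0.0131 g 79.6 q6 0.53
t10.13 p [ 0.4998 -0.0111  0.1076] yaw 133.53 z [ 2.e-04 -2.e-04 -1.e+00] F [-0.22 -0.08 -0.6 ] M [0.104 0.121 0.008] w 0.0131 g 79.6 q6 0.53
t10.38 p [ 0.4998 -0.0111  0.1096] yaw 133.54 z [ 2.e-04 -2.e-04 -1.e+00] F [-0.03  0.3  -1.73] M [ 0.123  0.16  -0.032] w 0.0133 g 79.6 q6 0.53
```

```bash
for i in 1; do python3 -m handwheel '[[[0,0,0],[0,0,-0.025],10],[[0,0,0],[0,0,-0.025],10],[[0,0,0],[0,0,0],10]]' >/dev/null; python3 st.py; python3 -m handwheel '[[[0,0,0],[0,0,-0.025],10],[[0,0,0],[0,0,0],10]]'>/dev/null; python3 st.py; python3 -m handwheel '[[[0,0,0],[0,0,-0.025],10],[[0,0,0],[0,0,0],10]]'>/dev/null; python3 st.py; done
```

```text
t10.63 p [ 0.4998 -0.0111  0.1116] yaw 133.53 z [ 2.e-04 -2.e-04 -1.e+00] F [ 0.02  0.49 -1.2 ] M [0.127 0.182 0.027] w 0.0132 g 79.6 q6 0.53
t10.80 p [ 0.4998 -0.0111  0.1126] yaw 133.53 z [ 1.e-04 -2.e-04 -1.e+00] F [-0.67 -0.68 -1.93] M [ 0.137  0.142 -0.052] w 0.0130 g 79.6 q6 0.53
t10.97 p [ 0.4998 -0.0111  0.1135] yaw 133.53 z [ 1.e-04 -1.e-04 -1.e+00] F [ 0.4   0.11 -1.94] M [0.082 0.143 0.004] w 0.0131 g 79.6 q6 0.53
```

```bash
python3 -m handwheel '[[[0,0,0],[0,0,-0.025],10],[[0,0,0],[0,0,0],10]]'>/dev/null; python3 st.py; python3 -m handwheel '[[[0,0,0],[0,0,-0.025],10],[[0,0,0],[0,0,0],10]]'>/dev/null; python3 st.py; python3 -m handwheel '[[[0,0,0],[0,0,-0.025],10],[[0,0,0],[0,0,0],10]]'>/dev/null; python3 st.py
```

```text
t11.13 p [ 0.4998 -0.0111  0.1145] yaw 133.53 z [ 2.e-04 -2.e-04 -1.e+00] F [-0.15  0.62 -1.6 ] M [ 0.087  0.142 -0.091] w 0.0131 g 79.6 q6 0.53
t11.30 p [ 0.4998 -0.0111  0.1155] yaw 133.53 z [ 1.e-04 -1.e-04 -1.e+00] F [ 0.15 -0.52 -1.53] M [0.125 0.172 0.035] w 0.0133 g 79.6 q6 0.53
t11.47 p [ 0.4998 -0.0111  0.1166] yaw 133.53 z [ 2.e-04 -2.e-04 -1.e+00] F [-0.32 -0.5  -1.35] M [ 0.123  0.168 -0.029] w 0.0130 g 79.6 q6 0.53
```

```bash
python3 - <<'E'
from h import *
s=snap("scene");im=s["image"]
p=im[180:215,180:205].astype(int);m=(p[...,2]>60)&(p[...,2]>1.6*p[...,0]);v,u=np.nonzero(m);print(m.sum(),(u+180).mean() if m.any() else 0,(v+180).mean() if m.any() else 0)
import pickle
o=pickle.load(open("s2.pkl","rb"))["scene"]["image"]
p=o[180:215,180:205].astype(int);m=(p[...,2]>60)&(p[...,2]>1.6*p[...,0]);print("before",m.sum())
a=cv2.resize(im[155:230,160:260],(800,600),interpolation=cv2.INTER_CUBIC)
cv2.imwrite("pics/ins.png",np.clip(a*1.6,0,255).astype(np.uint8))
for z in(.142,.148,.154):print(z,proj(s,[.5857+.0480*.96,-.1018-.048*.28,z]))
E
```

```text
0 0 0
before 6
0.142 [[194.83852217 198.63826439]]
0.148 [[194.59894609 197.09599808]]
0.154 [[194.35771612 195.54270634]]
```

View pics/ins.png

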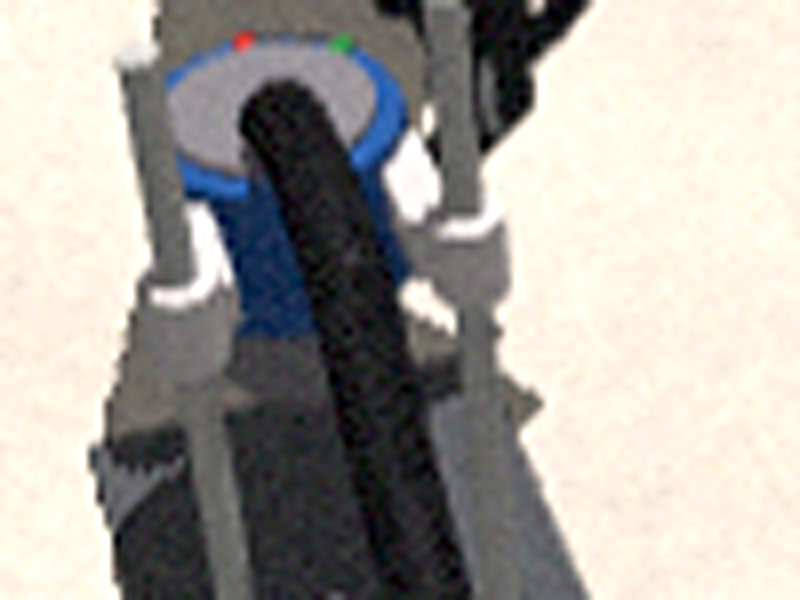

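The lug is now hidden inside the head. The head's lower edge is at crop y≈338, which is image row 197 and confirms the mouth at about 0.148. I'll keep rising by feel.

```bash
for i in 1; do python3 -m handwheel '[[[0,0,0],[0,0,-0.025],10],[[0,0,0],[0,0,0],10]]'>/dev/null; python3 st.py; python3 -m handwheel '[[[0,0,0],[0,0,-0.025],10],[[0,0,0],[0,0,0],10]]'>/dev/null; python3 st.py; python3 -m handwheel '[[[0,0,0],[0,0,-0.025],10],[[0,0,0],[0,0,0],10]]'>/dev/null; python3 st.py; done
```

```text
t11.68 p [ 0.4998 -0.0111  0.1175] yaw 133.53 z [ 2.e-04 -1.e-04 -1.e+00] F [-0.01  0.2  -1.91] M [ 0.081  0.195 -0.038] w 0.0131 g 79.6 q6 0.53
t11.85 p [ 0.4996 -0.011   0.1184] yaw 133.54 z [-2.e-04  1.e-04 -1.e+00] F [-0.24 -0.19 -2.73] M [ 0.183  0.249 -0.03 ] w 0.0132 g 79.5 q6 0.53
t12.02 p [ 0.4995 -0.0109  0.1193] yaw 133.53 z [-6.e-04  3.e-04 -1.e+00] F [-1.3  -0.21 -2.99] M [ 0.319  0.39  -0.01 ] w 0.0132 g 79.4 q6 0.53
```

```bash
python3 -m handwheel '[[[0,0,0],[0,0,-0.025],10],[[0,0,0],[0,0,0],10],[[0,0,0],[0,0,0],10]]'>/dev/null; python3 st.py; python3 -m handwheel '[[[0,0,0],[0,0,-0.025],10],[[0,0,0],[0,0,0],10],[[0,0,0],[0,0,0],10]]'>/dev/null; python3 st.py
```

```text
t12.27 p [ 0.4995 -0.011   0.1202] yaw 133.54 z [-5.e-04  2.e-04 -1.e+00] F [-0.65  1.35 -4.2 ] M [ 0.379  0.465 -0.072] w 0.0131 g 79.3 q6 0.53
t12.52 p [ 0.4997 -0.0111  0.1213] yaw 133.53 z [-2.e-04  0.e+00 -1.e+00] F [-1.99  1.79 -3.91] M [ 0.473  0.528 -0.052] w 0.0132 g 79.3 q6 0.53
```

```bash
python3 -m handwheel '[[[0,0,0],[0,0,-0.025],10],[[0,0,0],[0,0,0],10],[[0,0,0],[0,0,0],10]]'>/dev/null; python3 st.py; python3 -m handwheel '[[[0,0,0],[0,0,-0.025],10],[[0,0,0],[0,0,0],10],[[0,0,0],[0,0,0],10]]'>/dev/null; python3 st.py
```

```text
t12.77 p [ 0.4997 -0.0111  0.1224] yaw 133.53 z [ 0.e+00 -1.e-04 -1.e+00] F [ 0.08  0.85 -4.84] M [ 0.491  0.526 -0.028] w 0.0128 g 79.3 q6 0.53
t13.02 p [ 0.4997 -0.0111  0.1234] yaw 133.53 z [ 0.e+00 -1.e-04 -1.e+00] F [-0.9   0.25 -5.48] M [ 0.492  0.464 -0.015] w 0.0133 g 79.2 q6 0.53
```

```bash
python3 -m handwheel '[[[0,0,0],[0,0,-0.025],10],[[0,0,0],[0,0,0],10],[[0,0,0],[0,0,0],10]]'>/dev/null; python3 st.py; python3 -m handwheel '[[[0,0,0],[0,0,-0.025],10],[[0,0,0],[0,0,0],10],[[0,0,0],[0,0,0],10]]'>/dev/null; python3 st.py;python3 -m handwheel '[[[0,0,0],[0,0,-0.02],10],[[0,0,0],[0,0,0],10],[[0,0,0],[0,0,0],10]]'>/dev/null; python3 st.py
```

```text
t13.27 p [ 0.4997 -0.0111  0.1244] yaw 133.53 z [-0.e+00 -1.e-04 -1.e+00] F [-1.53  0.54 -3.68] M [ 0.521  0.598 -0.055] w 0.0131 g 79.2 q6 0.53
t13.52 p [ 0.4997 -0.0111  0.1254] yaw 133.54 z [-1.e-04 -1.e-04 -1.e+00] F [-0.65  1.3  -4.86] M [ 0.575  0.547 -0.12 ] w 0.0127 g 79.2 q6 0.53
t13.77 p [ 0.4997 -0.0111  0.1262] yaw 133.53 z [-0. -0. -1.] F [-1.31  1.63 -5.16] M [ 0.599  0.633 -0.005] w 0.0132 g 79.2 q6 0.53
```

```bash
cat > ax.py <<'E'
from st import *
o,r=st();p=o["position"];a=p-.1255*r[:,0];print("axis",a.round(4),"M about axis %.3f"%(o["ft_torque"][2]+np.cross(p[:2]-a[:2],o["contact_force"][:2])))
E
python3 ax.py
python3 -m handwheel '[[[0,0,-0.0349],[-0.002,-0.1095,0],10],[[0,0,-0.0349],[-0.002,-0.1095,0],10],[[0,0,-0.0349],[-0.002,-0.1095,0],10],[[0,0,0],[0,0,0],10],[[0,0,0],[0,0,0],10]]'>/dev/null; python3 ax.py
python3 -m handwheel '[[[0,0,-0.0349],[-0.002,-0.1095,0],10],[[0,0,-0.0349],[-0.002,-0.1095,0],10],[[0,0,0],[0,0,0],10],[[0,0,0],[0,0,0],10]]'>/dev/null; python3 ax.py
```

```text
t13.77 p [ 0.4997 -0.0111  0.1262] yaw 133.53 z [-0. -0. -1.] F [-1.31  1.63 -5.16] M [ 0.599  0.633 -0.005] w 0.0132 g 79.2 q6 0.53
axis [ 0.5862 -0.1021  0.1262] M about axis -0.026
t14.18 p [ 0.4907 -0.0211  0.1263] yaw 139.42 z [ 1.e-04 -9.e-04 -1.e+00] F [-1.53 -1.61 -5.03] M [-0.124  0.712 -0.44 ] w 0.0129 g 79.4 q6 0.40
axis [ 0.586  -0.1028  0.1264] M about axis -0.161
t14.52 p [ 0.4847 -0.027   0.1258] yaw 143.40 z [-1.5e-03  8.0e-04 -1.0e+00] F [-4.25  1.76 -3.95] M [ 0.684  1.418 -0.707] w 0.0130 g 79.7 q6 0.31
axis [ 0.5854 -0.1019  0.1256] M about axis -0.566ax.py:2: DeprecationWarning: Arrays of 2-dimensional vectors are deprecated. Use arrays of 3-dimensional vectors instead. (deprecated in NumPy 2.0)
  o,r=st();p=o["position"];a=p-.1255*r[:,0];print("axis",a.round(4),"M about axis %.3f"%(o["ft_torque"][2]+np.cross(p[:2]-a[:2],o["contact_force"][:2])))
ax.py:2: DeprecationWarning: Arrays of 2-dimensional vectors are deprecated. Use arrays of 3-dimensional vectors instead. (deprecated in NumPy 2.0)
  o,r=st();p=o["position"];a=p-.1255*r[:,0];print("axis",a.round(4),"M about axis %.3f"%(o["ft_torque"][2]+np.cross(p[:2]-a[:2],o["contact_force"][:2])))
ax.py:2: DeprecationWarning: Arrays of 2-dimensional vectors are deprecated. Use arrays of 3-dimensional vectors instead. (deprecated in NumPy 2.0)
  o,r=st();p=o["position"];a=p-.1255*r[:,0];print("axis",a.round(4),"M about axis %.3f"%(o["ft_torque"][2]+np.cross(p[:2]-a[:2],o["contact_force"][:2])))
```

```bash
sed -i '1i import warnings;warnings.simplefilter("ignore")' ax.py
python3 -m handwheel '[[[0,0,0.0349],[-0.002,0.1095,0],10],[[0,0,0.0349],[-0.002,0.1095,0],10],[[0,0,0.0349],[-0.002,0.1095,0],10],[[0,0,0],[0,0,0],10],[[0,0,0],[0,0,0],10]]'>/dev/null; python3 ax.py
python3 -m handwheel '[[[0,0,0],[0,0,-0.025],10],[[0,0,0],[0,0,0],10],[[0,0,0],[0,0,0],10]]'>/dev/null; python3 ax.py
python3 -m handwheel '[[[0,0,0],[0,0,-0.025],10],[[0,0,0],[0,0,0],10],[[0,0,0],[0,0,0],10]]'>/dev/null; python3 ax.py
```

```text
t14.93 p [ 0.4939 -0.0173  0.1262] yaw 137.55 z [ 2.e-04 -5.e-04 -1.e+00] F [-1.47 -1.38 -5.36] M [ 0.118  0.663 -0.363] w 0.0131 g 79.3 q6 0.44
axis [ 0.5865 -0.102   0.1263] M about axis -0.111
t15.18 p [ 0.4936 -0.0175  0.1273] yaw 137.54 z [ 2.e-04 -1.e-04 -1.e+00] F [-2.04 -1.19 -4.06] M [ 0.15   0.647 -0.314] w 0.0131 g 79.2 q6 0.44
axis [ 0.5862 -0.1022  0.1273] M about axis -0.032
t15.43 p [ 0.4935 -0.0174  0.1282] yaw 137.53 z [-1.e-04 -0.e+00 -1.e+00] F [-1.26 -1.11 -5.24] M [ 0.21   0.797 -0.286] w 0.0128 g 79.1 q6 0.44
axis [ 0.5861 -0.1021  0.1282] M about axis -0.077
```

```bash
python3 -m handwheel '[[[0,0,0],[0,0,-0.025],10],[[0,0,0],[0,0,0],10],[[0,0,0],[0,0,0],10]]'>/dev/null; python3 ax.py
python3 -m handwheel '[[[0,0,0],[0,0,-0.025],10],[[0,0,0],[0,0,0],10],[[0,0,0],[0,0,0],10]]'>/dev/null; python3 ax.py
```

```text
t15.68 p [ 0.4935 -0.0173  0.1291] yaw 137.53 z [-3.e-04 -0.e+00 -1.e+00] F [-2.67  0.17 -5.37] M [ 0.351  0.964 -0.317] w 0.0129 g 79.1 q6 0.44
axis [ 0.586  -0.102   0.1291] M about axis -0.106
t15.93 p [ 0.4935 -0.0173  0.1301] yaw 137.54 z [-3.e-04  0.e+00 -1.e+00] F [-2.66 -0.41 -6.87] M [ 0.392  1.1   -0.327] w 0.0133 g 79.1 q6 0.44
axis [ 0.5861 -0.102   0.1301] M about axis -0.064
```

```bash
python3 -m handwheel '[[[0,-0.015,0],[0,0,0.05],10],[[0,-0.015,0],[0,0,0.05],10],[[0,0,0],[0,0,0],10],[[0,0,0],[0,0,0],10]]'>/dev/null; python3 ax.py
python3 -m handwheel '[[[0,0,-0.0349],[-0.002,-0.1095,0],10],[[0,0,-0.0349],[-0.002,-0.1095,0],10],[[0,0,0],[0,0,0],10],[[0,0,0],[0,0,0],10]]'>/dev/null; python3 ax.py
```

```text
t16.27 p [ 0.4939 -0.0173  0.1264] yaw 137.57 z [ 0.0235 -0.0208 -0.9995] F [ 0.1  -1.61 -5.05] M [ 0.192  0.381 -0.083] w 0.0131 g 79.1 q6 0.45
axis [ 0.5865 -0.1019  0.1303] M about axis 0.057
t16.60 p [ 0.4881 -0.0238  0.1263] yaw 141.49 z [ 0.0226 -0.0198 -0.9995] F [ 0.33  0.67 -5.99] M [0.57  0.452 0.136] w 0.0124 g 79.1 q6 0.36
axis [ 0.5863 -0.1019  0.1301] M about axis 0.044
```

```bash
python3 -m handwheel '[[[-0.0011,0,-0.0349],[-0.002,-0.1095,0],10],[[-0.0011,0,-0.0349],[-0.002,-0.1095,0],10],[[0,0,0],[0,0,0],10],[[0,0,0],[0,0,0],10]]'>/dev/null; python3 ax.py
python3 -m handwheel '[[[-0.0011,0,-0.0349],[-0.002,-0.1095,0],10],[[-0.0011,0,-0.0349],[-0.002,-0.1095,0],10],[[0,0,0],[0,0,0],10],[[0,0,0],[0,0,0],10]]'>/dev/null; python3 ax.py
```

```text
t16.93 p [ 0.4829 -0.0309  0.1262] yaw 145.43 z [ 0.0236 -0.0183 -0.9996] F [ 0.5   1.52 -5.99] M [0.552 0.414 0.116] w 0.0132 g 79.1 q6 0.27
axis [ 0.5862 -0.102   0.13  ] M about axis -0.076
t17.27 p [ 0.4782 -0.0383  0.1262] yaw 149.40 z [ 0.0246 -0.0166 -0.9996] F [-0.19  0.51 -6.24] M [0.598 0.482 0.072] w 0.0131 g 79.1 q6 0.19
axis [ 0.5861 -0.1022  0.1299] M about axis 0.028
```

```bash
python3 -m handwheel '[[[-0.0011,0,-0.0349],[-0.002,-0.1095,0],10],[[-0.0011,0,-0.0349],[-0.002,-0.1095,0],10],[[-0.0011,0,-0.0349],[-0.002,-0.1095,0],10],[[-0.0011,0,-0.0349],[-0.002,-0.1095,0],10],[[0,0,0],[0,0,0],10],[[0,0,0],[0,0,0],10]]'>/dev/null; python3 ax.py
python3 -m handwheel '[[[-0.0011,0,-0.0349],[-0.002,-0.1095,0],10],[[-0.0011,0,-0.0349],[-0.002,-0.1095,0],10],[[-0.0011,0,-0.0349],[-0.002,-0.1095,0],10],[[-0.0011,0,-0.0349],[-0.002,-0.1095,0],10],[[0,0,0],[0,0,0],10],[[0,0,0],[0,0,0],10]]'>/dev/null; python3 ax.py
python3 -m handwheel '[[[-0.0011,0,-0.0349],[-0.002,-0.1095,0],10],[[-0.0011,0,-0.0349],[-0.002,-0.1095,0],10],[[-0.0011,0,-0.0349],[-0.002,-0.1095,0],10],[[0,0,0],[0,0,0],10],[[0,0,0],[0,0,0],10]]'>/dev/null; python3 ax.py
```

```text
t17.77 p [ 0.4704 -0.054   0.1263] yaw 157.39 z [ 0.0266 -0.0129 -0.9996] F [ 0.88  1.02 -5.93] M [0.519 0.472 0.172] w 0.0131 g 79.1 q6 0.00
axis [ 0.5862 -0.1023  0.13  ] M about axis 0.010
t18.27 p [ 0.4648 -0.0706  0.1263] yaw 165.39 z [ 0.0279 -0.0087 -0.9996] F [ 0.17  0.78 -5.2 ] M [0.386 0.568 0.097] w 0.0135 g 79.1 q6 -0.18
axis [ 0.5862 -0.1023  0.13  ] M about axis -0.003
t18.68 p [ 0.4622 -0.0835  0.1263] yaw 171.39 z [ 0.0286 -0.0055 -0.9996] F [ 0.01  0.51 -5.58] M [0.382 0.635 0.059] w 0.0130 g 79.1 q6 -0.31
axis [ 0.5863 -0.1022  0.13  ] M about axis -0.005
```

```bash
for i in 1; do python3 -m handwheel '[[[-0.0011,0,-0.0349],[-0.002,-0.1095,0],10],[[-0.0011,0,-0.0349],[-0.002,-0.1095,0],10],[[-0.0011,0,-0.0349],[-0.002,-0.1095,0],10],[[0,0,0],[0,0,0],10],[[0,0,0],[0,0,0],10]]'>/dev/null; python3 ax.py
python3 -m handwheel '[[[-0.0011,0,-0.0349],[-0.002,-0.1095,0],10],[[0,0,0],[0,0,0],10],[[0,0,0],[0,0,0],10]]'>/dev/null; python3 ax.py; python3 -m handwheel '[[[-0.0011,0,-0.0349],[-0.002,-0.1095,0],10],[[0,0,0],[0,0,0],10],[[0,0,0],[0,0,0],10]]'>/dev/null; python3 ax.py; done
```

```text
t19.10 p [ 0.461  -0.0965  0.1264] yaw 177.39 z [ 0.0289 -0.0022 -0.9996] F [-0.08  0.74 -5.76] M [0.265 0.619 0.185] w 0.0126 g 79.1 q6 -0.45
axis [ 0.5863 -0.1023  0.13  ] M about axis 0.092
t19.35 p [ 0.4609 -0.1009  0.1264] yaw 179.41 z [ 0.029  -0.0011 -0.9996] F [-0.16 -0.71 -4.55] M [0.15  0.573 0.169] w 0.0133 g 79.1 q6 -0.49
axis [ 0.5863 -0.1022  0.13  ] M about axis 0.259
t19.60 p [ 0.461  -0.1055  0.1265] yaw -178.59 z [ 2.920e-02 -2.000e-04 -9.996e-01] F [ 0.62  0.37 -5.73] M [0.032 0.482 0.046] w 0.0129 g 79.1 q6 -0.54
axis [ 0.5864 -0.1024  0.1301] M about axis 0.002
```

```bash
python3 -m handwheel '[[[-0.0011,0,-0.0349],[-0.002,-0.1095,0],10],[[0,0,0],[0,0,0],10],[[0,0,0],[0,0,0],10]]'>/dev/null; python3 ax.py; python3 -m handwheel '[[[-0.0011,0,-0.0349],[-0.002,-0.1095,0],10],[[0,0,0],[0,0,0],10],[[0,0,0],[0,0,0],10]]'>/dev/null; python3 ax.py
```

```text
t19.85 p [ 0.4611 -0.1094  0.1264] yaw -176.58 z [ 0.0292  0.0019 -0.9996] F [ 2.16  3.75 -6.12] M [ 0.707  0.326 -0.166] w 0.0131 g 79.2 q6 -0.58
axis [ 0.5864 -0.1019  0.13  ] M about axis -0.619
t20.10 p [ 0.4616 -0.1119  0.1262] yaw -174.49 z [ 0.0297  0.0069 -0.9995] F [ 3.08 14.01 -4.9 ] M [ 2.619 -0.231 -0.078] w 0.0131 g 79.6 q6 -0.62
axis [ 0.5865 -0.0998  0.13  ] M about axis -1.790
```

```bash
python3 -m handwheel '[[[0.001,0,0.032],[-0.002,0.1004,0],10],[[0.001,0,0.032],[-0.002,0.1004,0],10],[[0.001,0,0.032],[-0.002,0.1004,0],10],[[0,0,0],[0,0,0],10],[[0,0,0],[0,0,0],10]]'>/dev/null; python3 ax.py
```

```text
t20.52 p [ 0.4611 -0.1025  0.1267] yaw -179.97 z [ 0.0296 -0.0019 -0.9996] F [ 0.71 -1.39 -3.57] M [-0.273  0.345 -0.258] w 0.0128 g 79.6 q6 -0.51
axis [ 0.5865 -0.1024  0.1304] M about axis -0.084
```

```bash
python3 -m handwheel '[[[0,0,0],[0,0,0.025],10],[[0,0,0],[0,0,0.025],10],[[0,0,0],[0,0,0.025],10],[[0,0,0],[0,0,0.025],10],[[0,0,0],[0,0,0],10],[[0,0,0],[0,0,0],10]]'>/dev/null; python3 ax.py;python3 -m handwheel '[[[0,0,0],[0,0,0.025],10],[[0,0,0],[0,0,0],10],[[0,0,0],[0,0,0],10]]'>/dev/null; python3 ax.py;python3 -m handwheel '[[[0,0,0],[0,0,0.025],10],[[0,0,0],[0,0,0],10],[[0,0,0],[0,0,0],10]]'>/dev/null; python3 ax.py
```

```text
t21.02 p [ 0.4613 -0.1025  0.1226] yaw -179.97 z [ 0.0299 -0.0011 -0.9996] F [ 2.47 -1.48 -1.03] M [-0.283 -0.43  -0.214] w 0.0129 g 79.9 q6 -0.51
axis [ 0.5868 -0.1024  0.1264] M about axis -0.028
t21.27 p [ 0.4614 -0.1024  0.1217] yaw -179.96 z [ 0.03   -0.001  -0.9996] F [ 3.99 -2.3  -1.09] M [-0.335 -0.747 -0.321] w 0.0129 g 80.0 q6 -0.51
axis [ 0.5868 -0.1023  0.1254] M about axis -0.032
t21.52 p [ 0.4613 -0.1023  0.1206] yaw -179.96 z [ 2.980e-02 -9.000e-04 -9.996e-01] F [ 5.08 -2.48 -0.86] M [-0.366 -0.977 -0.35 ] w 0.0130 g 80.0 q6 -0.51
axis [ 0.5868 -0.1022  0.1243] M about axis -0.038
```

```bash
python3 -m handwheel '[[[0,0.01,0],[0,0,-0.031],10],[[0,0.01,0],[0,0,-0.031],10],[[0,0,0],[0,0,0],10],[[0,0,0],[0,0,0],10]]'>/dev/null; python3 ax.py;python3 -m handwheel '[[[0,0,0],[0,0,0.025],10],[[0,0,0],[0,0,0],10],[[0,0,0],[0,0,0],10]]'>/dev/null; python3 ax.py;python3 -m handwheel '[[[0,0,0],[0,0,0.025],10],[[0,0,0],[0,0,0],10],[[0,0,0],[0,0,0],10]]'>/dev/null; python3 ax.py
```

```text
t21.85 p [ 0.4606 -0.1021  0.1227] yaw -179.96 z [ 7.4e-03 -5.0e-04 -1.0e+00] F [-0.65 -2.75 -0.92] M [-0.37  -0.038 -0.37 ] w 0.0131 g 80.0 q6 -0.50
axis [ 0.5861 -0.102   0.1236] M about axis -0.025
t22.10 p [ 0.4607 -0.1021  0.1217] yaw -179.96 z [ 8.5e-03 -6.0e-04 -1.0e+00] F [-1.48 -2.08  0.08] M [-0.364  0.068 -0.344] w 0.0132 g 80.1 q6 -0.50
axis [ 0.5862 -0.1021  0.1228] M about axis -0.084
t22.35 p [ 0.4608 -0.1022  0.1208] yaw -179.96 z [ 8.8e-03 -7.0e-04 -1.0e+00] F [-1.27 -2.74  0.5 ] M [-0.303  0.142 -0.337] w 0.0133 g 80.1 q6 -0.50
axis [ 0.5863 -0.1021  0.1219] M about axis 0.007
```

```bash
python3 -m handwheel '[[[0,0,0.0349],[-0.002,0.1095,0],10],[[0,0,0.0349],[-0.002,0.1095,0],10],[[0,0,0],[0,0,0],10],[[0,0,0],[0,0,0],10]]'>/dev/null; python3 ax.py;python3 -m handwheel '[[[0,0,0.0262],[-0.002,0.082,0],10],[[0,0,0],[0,0,0],10],[[0,0,0],[0,0,0],10]]'>/dev/null; python3 ax.py
```

```text
t22.68 p [ 0.461  -0.0944  0.1209] yaw 176.01 z [ 0.0082 -0.0031 -1.    ] F [-2.69 -8.13 -0.23] M [-1.576  0.469 -0.279] w 0.0131 g 80.1 q6 -0.41
axis [ 0.5862 -0.1032  0.122 ] M about axis 0.762
t22.93 p [ 0.4618 -0.0902  0.1214] yaw 174.55 z [ 9.8e-03 -6.0e-04 -1.0e+00] F [-1.47  0.55  6.8 ] M [ 0.121 -0.001 -0.154] w 0.0132 g 80.9 q6 -0.38
axis [ 0.5867 -0.1021  0.1226] M about axis -0.205
```

```bash
python3 -m handwheel '[[[0,0,0],[0,0,-0.05],10],[[0,0,0],[0,0,-0.05],10],[[0,0,0],[0,0,-0.05],10],[[0,0,0],[0,0,0],10],[[0,0,0],[0,0,0],10]]'>/dev/null; python3 ax.py;python3 -m handwheel '[[[0,0,-0.0349],[-0.002,-0.1095,0],10],[[0,0,-0.0349],[-0.002,-0.1095,0],10],[[0,0,-0.035],[-0.002,-0.11,0],10],[[0,0,0],[0,0,0],10],[[0,0,0],[0,0,0],10]]'>/dev/null; python3 ax.py
```

```text
t23.35 p [ 0.4612 -0.09    0.1264] yaw 174.55 z [ 8.e-03 -2.e-04 -1.e+00] F [-1.09 -1.5  -2.6 ] M [-0.12   0.432 -0.161] w 0.0133 g 79.9 q6 -0.38
axis [ 0.5861 -0.1019  0.1274] M about axis 0.040
t23.77 p [ 0.461  -0.1035  0.1266] yaw -179.55 z [ 8.8e-03 -8.0e-04 -1.0e+00] F [ 0.55 -2.56 -2.94] M [-0.463  0.142 -0.35 ] w 0.0130 g 80.0 q6 -0.51
axis [ 0.5865 -0.1025  0.1277] M about axis -0.029
```

```bash
python3 -m handwheel '[[[0,0,0],[0,0,0.025],10],[[0,0,0],[0,0,0.025],10],[[0,0,0],[0,0,0.025],10],[[0,0,0],[0,0,0],10],[[0,0,0],[0,0,0],10]]'>/dev/null; python3 ax.py;python3 -m handwheel '[[[0,0,0],[0,0,0.025],10],[[0,0,0],[0,0,0.025],10],[[0,0,0],[0,0,0],10],[[0,0,0],[0,0,0],10]]'>/dev/null; python3 ax.py;python3 -m handwheel '[[[0,0,0],[0,0,0.025],10],[[0,0,0],[0,0,0],10],[[0,0,0],[0,0,0],10]]'>/dev/null; python3 ax.py
```

```text
t24.18 p [ 0.4613 -0.1033  0.124 ] yaw -179.46 z [ 9.5e-03 -9.0e-04 -1.0e+00] F [ 1.16 -2.28 -0.79] M [-0.403 -0.278 -0.425] w 0.0131 g 80.2 q6 -0.51
axis [ 0.5867 -0.1021  0.1252] M about axis -0.137
t24.52 p [ 0.4614 -0.1033  0.1221] yaw -179.45 z [ 9.9e-03 -8.0e-04 -1.0e+00] F [ 3.85 -1.62  0.17] M [-0.341 -0.725 -0.352] w 0.0135 g 80.2 q6 -0.51
axis [ 0.5869 -0.1021  0.1233] M about axis -0.144
t24.77 p [ 0.4614 -0.1034  0.1211] yaw -179.45 z [ 9.9e-03 -9.0e-04 -1.0e+00] F [ 4.29 -2.14 -0.18] M [-0.327 -1.172 -0.37 ] w 0.0132 g 80.3 q6 -0.51
axis [ 0.5869 -0.1022  0.1223] M about axis -0.096
```

```bash
python3 -m handwheel '[[[0,0.01,0],[0,0,-0.031],10],[[0,0.01,0],[0,0,-0.031],10],[[0,0,0],[0,0,0],10],[[0,0,0],[0,0,0],10]]'>/dev/null; python3 ax.py;python3 -m handwheel '[[[0,0,0],[0,0,0.025],10],[[0,0,0],[0,0,0],10],[[0,0,0],[0,0,0],10]]'>/dev/null; python3 ax.py;python3 -m handwheel '[[[0,0,0],[0,0,0.025],10],[[0,0,0],[0,0,0],10],[[0,0,0],[0,0,0],10]]'>/dev/null; python3 ax.py
```

```text
t25.10 p [ 0.4607 -0.1033  0.1232] yaw -179.46 z [-1.230e-02 -8.000e-04 -9.999e-01] F [-0.57 -2.68  0.49] M [-0.494 -0.314 -0.319] w 0.0132 g 80.3 q6 -0.50
axis [ 0.5862 -0.1022  0.1216] M about axis 0.016
t25.35 p [ 0.4609 -0.1033  0.1222] yaw -179.46 z [-1.130e-02 -9.000e-04 -9.999e-01] F [ 0.04 -3.21  1.18] M [-0.377 -0.338 -0.341] w 0.0131 g 80.4 q6 -0.50
axis [ 0.5863 -0.1021  0.1208] M about axis 0.062
t25.60 p [ 0.461  -0.1033  0.1214] yaw -179.46 z [-1.100e-02 -9.000e-04 -9.999e-01] F [-0.66 -2.46  1.84] M [-0.383 -0.339 -0.35 ] w 0.0131 g 80.4 q6 -0.50
axis [ 0.5865 -0.1021  0.12  ] M about axis -0.042
```

```bash
python3 -m handwheel '[[[0,0,0],[0,0,0],22],[[0,0,0],[0,0,0],30],[[0,0,0],[0,0,0],40],[[0,0,0],[0,0,0],50],[[0,0,0],[0,0,0],50],[[0,0,0],[0,0,0],50]]'>/dev/null; python3 ax.py; python3 - <<'E'
from h import *
a=snap("scene")["image"][145:220,150:225];b=snap("top")["image"][180:255,265:340]
r=lambda i,k:np.clip(cv2.resize(i,(400,400),interpolation=cv2.INTER_CUBIC)*k,0,255)
cv2.imwrite("pics/rel.png",np.hstack([r(a,1.5),r(b,1.8)]).astype(np.uint8))
E
```

```text
t26.10 p [ 0.461  -0.1032  0.1213] yaw -179.45 z [-1.110e-02 -7.000e-04 -9.999e-01] F [ 0.67 -0.44  1.21] M [-0.017  0.028  0.007] w 0.0500 g 0.0 q6 -0.50
axis [ 0.5864 -0.102   0.1199] M about axis 0.063
```

View pics/rel.png

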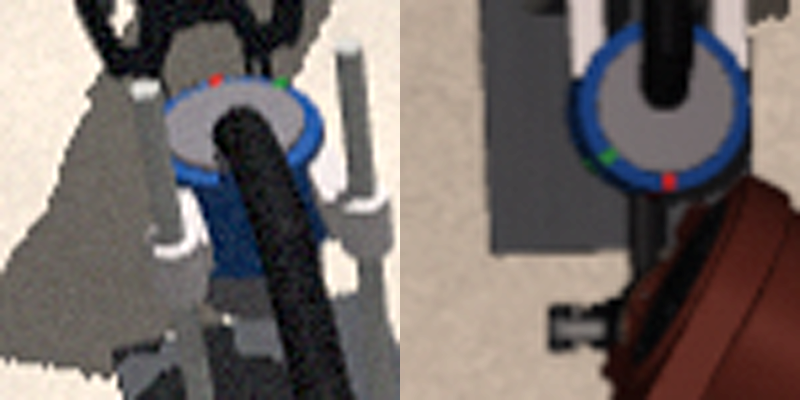

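The cup hangs in the head, with its body edge at (240,295) in the scene half and the handle emerging below the red mark at (648,230) in the top half. I'll withdraw upwards and back.

```bash
python3 -m handwheel '[[[0,0,0],[0,0,-0.2],50],[[0,0,0],[0,0,-0.4],50],[[0,0,0],[0,0,-0.5],50],[[0,0,0],[0,0,-0.5],50],[[0,0,0],[0,0,-0.5],50],[[0,0,0],[0,0,-0.5],50],[[0,0,0],[0,-0.8,-0.5],50],[[0,0,0],[0,-0.8,-0.5],50],[[0,0,0],[0,-0.8,0],50],[[0,0,0],[0,-0.8,0],50],[[0,0,0],[0,-0.8,0],50],[[0,0,0],[0,-0.8,0],50],[[0,0,0],[0,-0.8,0],50],[[0,0,0],[0,0,0],50],[[0,0,0],[0,0,0],50],[[0,0,0],[0,0,0],50]]'>/dev/null; python3 ax.py; python3 - <<'E'
from h import *
S=snap("scene");a=S["image"][145:220,150:225];T=snap("top");b=T["image"][180:255,265:340]
r=lambda i,k:np.clip(cv2.resize(i,(400,400),interpolation=cv2.INTER_CUBIC)*k,0,255)
cv2.imwrite("pics/fin.png",np.hstack([r(a,1.5),r(b,1.8)]).astype(np.uint8))
for y in(179.5,181.5,183.5):
  d=np.array([np.cos(np.radians(y)),np.sin(np.radians(y))]);c=np.array([.5857,-.1018])
  print(y,[((proj(T,[*(c+d*k),.139])[0]-[265,180]+.5)*400/75-.5+[400,0]).round(0) for k in(.075,.155)])
E
```

```text
t27.53 p [ 0.4647 -0.3269  0.2658] yaw -179.47 z [-1.100e-02 -5.000e-04 -9.999e-01] F [-0.76  0.21 -0.27] M [ 0.014 -0.03   0.012] w 0.0497 g 0.0 q6 -0.85
axis [ 0.5902 -0.3257  0.2645] M about axis -0.015
179.5 [array([643., 240.]), array([642., 379.])]
181.5 [array([648., 240.]), array([651., 379.])]
183.5 [array([652., 240.]), array([660., 378.])]
```

View pics/fin.png

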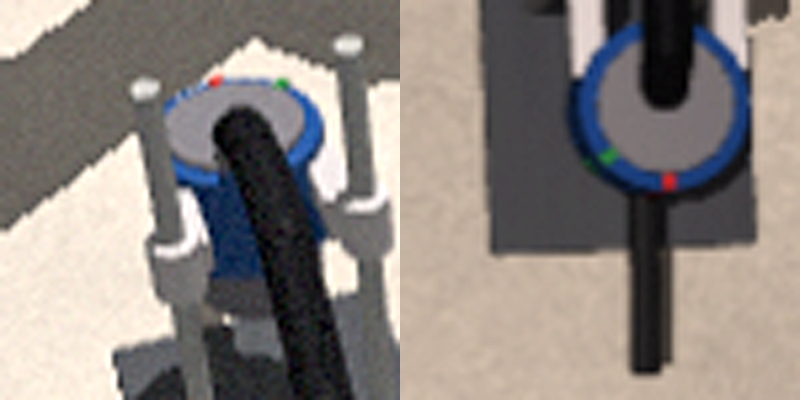

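The cup hangs on its own with the gripper clear. The handle runs straight from (648,200) to (645,372), about 180° and within a few degrees of the red mark, inside the pocket range I felt (176–182°).

```bash
python3 -c "
from bench import robot
print(robot.close_job())"
```

```text
the job is handed in; nothing more can be done
None
```

The cup hangs by itself in the head, handle within a few degrees of the red mark, and the job was handed in at about 28 s with no verdict shown; while feeling for the pocket's ends, the turning moment about the head's axis reached about 1.8 N m at the stop, over the 0.5 you called plenty, and one check turn pushed a lug back up onto the ridge before I reseated it.

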